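Seat a rail end cap with the bench spring punch

TASK

Seat the steel end cap on the rail tube with the bench spring punch: draw the striker straight back by its knob, just until the sear catches and without hauling it hard onto the rubber buffer behind the catch, then let go so that the sear alone holds it. Then gently press the sear's thumb pad down to fire the striker, so that its blow drives the cap fully home against the shoulder on the tube. Never touch the cap or push the striker onto it by hand, and leave the things lying around where they are.

Things in the scene. Friction and masses are not known exactly. Their poses are not given: they have to be found in the camera images.
- punch: bench spring punch, bolted to the table: grey bed 335 x 130 x 14 mm carrying a horizontal grey barrel of 42 mm diameter (axis 70 mm above the table), a rail tube clamped in a V block in line with it. Origin on the table under the barrel; its x axis is the firing direction (bed from x -130 to +205 mm, barrel from -112 to +43 mm, V block from +115 mm), y to the left of that, z up. It has a different place and yaw each time.
- striker: the sprung striker: steel rod along the barrel axis (70 mm up) with a black cocking knob at its rear end, a lying cylinder 32 mm in diameter and 24 mm long with a thin 35 mm rim behind; at rest the knob is 12 mm clear of the barrel's rear nut. Origin on its axis, in the punch's frame at x = 0 at rest and at minus the draw when drawn; axes as the punch's. Fired, it shoots to x = +12 mm and swings back to rest near 0.
- knob_mid (a point): middle of the cocking knob on the striker axis, 142 mm behind the punch's origin at rest (-x); grip the knob's sides from above here, 32 mm wide, and draw towards -x. Spring about 0.38 N per mm of draw (0 at rest), 0.5 N friction, and a bump of 1 to 3 N some 18 mm before the catch. It catches at a draw of 31 to 49 mm, different each time and not visible; a grip may creep a few mm under the pull.
- buffer: rubber buffer ring inside the barrel's rear, not visible, origin on the striker axis 96 mm behind the punch's origin. The striker meets it about 2.4 mm past the catch; there the pull climbs much faster than the spring's, by 9 N per mm of striker travel (perhaps 2 to 3 N per mm of hand travel). More than 12 N on it is hauling too hard.
- sear: sear lever on top of the barrel; origin at its pivot 30 mm behind the punch's origin, 91 mm up. It tips about its y axis: level (0 rad) when its tooth is down, both at rest and when holding the striker; up to 0.14 while the striker's collar passes under. The tooth has dropped in once the striker is 1.5 mm past the catch; eased forward onto it, the hand feels no pull.
- pad_top (a point): centre of the upper face of the sear lever's thumb pad, a level dark steel plate 22 x 18 x 5 mm, 110 mm above the table and 25 mm ahead of the punch's origin. Pressing it down about 6 mm with 6 to 11 N lifts the tooth (at 0.11 rad) and fires the striker; its stop is 9 mm down. 25 N is too much.
- cap: thimble-sized steel cap, 22 mm in diameter, 22 mm long, started on the end of the rail tube, closed end towards the striker; origin in the middle of the closed end, x axis along the tube. It sits tightly (about 3.5 N to slide).
- cap_skirt (a point): centre of the cap's open end (skirt); 7 to 10 mm short of the shoulder at the start.
- shoulder (a point): centre of the face of the shoulder ring on the rail tube, against which the skirt sits when the cap is home (the two points then coincide).
- spare_cap: a second steel cap (22 mm diameter, 22 mm high) standing loose on the punch's bed beside the tube; bystander, origin under its middle.
- peg_hook: grey plastic peg board hook, 45 x 65 x 18 mm, lying beside the punch; bystander.
- measuring_cup: empty green measuring cup with a handle, 80 mm across, 85 mm high; bystander.
- scrub_brush: blue scrub brush with a bow handle, 150 x 58 x 65 mm; bystander.
- folded_hanger: white folding hanger, folded, 280 x 45 x 10 mm, lying flat; bystander.
- clip_ring: white drying ring with small clips, 185 mm across, 12 mm high, lying flat; bystander.

How it is judged (in metres and radians):
On the way, in this order (a step that is already met when the one before it is completed fails the run):
1. the striker is drawn back and the sear alone holds it, the hand off the knob (x of striker in the frame of punch below -0.025 m and angle between sear's own z axis and vertical below 0.05 rad and contact force between the fingers and striker below 0.1 N), for 0.3 s.
2. the striker has been fired and the cap is home (x of striker in the frame of punch above -0.01 m and distance between cap_skirt and shoulder below 0.0018 m), for 0.2 s.
At the end, for the whole second after the job is handed in: the cap's skirt is within 1.8 mm of the shoulder, the striker has been fired and lies at rest within 10 mm of its forward rest position, and the sear lever is back down (below 0.05 rad) (all of step 2 and x of striker in the frame of punch below 0.01 m and angle between sear's own z axis and vertical below 0.05 rad and linear speed of striker below 0.05 m/s); the robot touches nothing.
It fails at once if the striker is hauled onto the rubber buffer with more than 12 N (contact force between buffer and anything else above 12 N).
It fails at once if the thumb pad is pressed with more than 25 N (contact force between the fingers and sear above 25 N).
It fails at once if the cap is touched by the robot (contact force between any of the fingers, the arm and cap above 0.5 N).
It fails at once if the striker is pushed forward onto the cap by hand (contact force between the fingers and striker above 0.5 N and x of striker in the frame of punch above 0.004 m).
It fails at once if a bystander is moved more than 20 mm (distance of any of spare_cap, peg_hook, measuring_cup, scrub_brush, folded_hanger, clip_ring from where it was at the start of the episode above 0.02 m).
It also fails if it takes over 72 s, if anything falls off the work surface, if the arm or the gripper's body presses on something with over 40 N, if the wrist force passes 120 N, or if a joint passes its speed limit or range.

ROBOT

A 6-joint arm with a two-finger parallel gripper is mounted at the origin on the work surface. World frame = base frame: x ahead of the robot, y to its left, z up, the work surface at z = 0. Lengths are in m, angles in degrees, forces in N, time in s.
With the tool pointing down it reaches from about 0.275 to 0.875 m from the base axis. Payload 12.5 kg.
Tool frame: the origin (TCP) lies midway between the tips of the shut fingers; the grasp point (between the pads) lies 19 mm behind it; z points along the fingers, y is the line along which they close (so a half turn about z gives the same grasp; the last joint's range is limited). The gripper opens to 85 mm and grips with 20 to 120 N. Pads are 22 mm wide; open, the fingers measure 114 mm over their backs; the gripper's body (76 mm by 85 mm) begins 54 mm behind the grasp point. The pads swing forward as they close: fully open they stand 13 mm farther back than shut.
Start: joints at [64.309, 20.094, 94.641, -0, 65.266, -4.847], TCP at [0.196, 0.514, 0.198] pointing down, gripper open.
Joint ranges: [-157.81, 157.81], [-45, 120.19], [0.68, 151.7], [-89.99, 269.99], [4.06, 180], [-164.3, 164.3]. Speed limits (degrees/s): [127.2, 127.2, 159.86, 180, 180, 180].

INTERFACE

Orientations are given as [roll, pitch, yaw] about the fixed x, y, z axes, in that order (R = Rz(yaw) Ry(pitch) Rx(roll)).
In Python, from cell import readout, viewer, ticket gives the robot as it stands.
- The arm moves only by the tool carry_out, never from a script. Its argument "commands" is a list of rows, each an object of numbers: "ax", "ay", "az": the turn, a rotation vector about the tool's x, y, z in degrees; "x", "y", "z": the shift along the tool's x, y, z in mm; "grip": the finger opening in mm, from 0 to 85.4. In form: [{"ax": .., "ay": .., "az": .., "x": .., "y": .., "z": .., "grip": ..}, ...]. A call has 1 to 10 rows; each row is the pose to reach, as a shift and turn from the pose commanded when the call began, along the tool's axes at that moment; what a row does not reach only later rows make up. A row lasts 1/10 s, in which the tool goes at most 50 mm and 8.59 degrees, less where a joint would pass 70% of its speed; a pose out of reach is approached as far as the arm can. A call with a gripper value outside its range is refused whole. The fingers move at their own pace and stop on an object; the grip force is fixed at half the most. Time passes only in rows, so rows that repeat a pose let the fingers close. It gives the time, the measured TCP pose, the force, the opening and the grip force at its end, in the units of the state.
- readout.get_obs(): the state, without advancing time (a new reading comes with each control period).
- viewer.get_image(name): name is "scene" or "top"; returns the picture (384x512x3 uint8, red, green, blue); there is no depth.
- viewer.camera_info(name): a dict with "fx", "fy", "cx", "cy" (pixels), "D" ([k1, k2, p1, p2, k3] as OpenCV has them; the pictures are not rectified), "R" (3x3) and "t" (3): a world point X has camera coordinates R X + t. Camera axes: x right, y down, z forward; pixel columns grow to the right and rows downward; lengths in m; the calibration is good to about 2 mm. A picture is of the moment at which its call begins. camera_info takes no time and is no camera call.
- ticket.job_done(): hands the job in; it is judged then, once.
Trained networks look in the newest picture that a camera, given by its name, has taken for a name from the list of things; names that differ only in an ending like _2 or _b are one class to them, and where a whole thing is asked for, a point or a joint stands for the part that bears it (a point fixed in the world has none). Each returns a list of dicts, best first, with "confidence" (0 to 1); they miss things now and then, are a little off and sometimes report something else, mostly with a low value. They report only what shows in the picture. A call takes as long as a camera call.
- viewer.recognise(camera, target): "position" ([column, row] in pixels, amid what is visible of it).
The state is a dict: "clock": time; "q": joint angles; "joint_velocities": joint speeds; "joint_efforts": joint torques, N m; "tool_pos": TCP position; "orientation": TCP orientation; "contact_force": force on the tool from outside, world axes, zero at the start; "ft_torque": the same for the moment, N m; "gripper_width": opening from 0.0 (shut) to 1.0 (fully open); "finger_force": force on a finger pad.
Only numpy, scipy, OpenCV 4.12 (cv2) and the standard library are available. Lean on these libraries where they do the work, as an engineer would, in place of code of your own. Each camera call takes 0.05 s, during which the arm holds its last target. There are 200 camera calls.

## Working session

There is one attempt and no reset: what is moved stays moved. The work goes in short steps, Python scripts to look and compute and a tool call to move; the robot and the scene stay as the last step left them, time stands still between calls to the robot, and variables do not carry over. Pictures are saved under pics/ and viewed, at most 10 in all, crops included, and the job is handed in when it is done.

Besides the shell and the picture viewer there is one more tool, called after ">>>" by a JSON object that holds its "op" and its "data". carry_out: Moves the arm, as the interface text tells. Its arguments: {"type":"object","properties":{"commands":{"type":"array"}},"required":["commands"]}

```bash
mkdir -p pics
cat > h.py <<'E'
import numpy as np, cv2
from cell import readout, viewer, ticket
def cam(n):
    c=viewer.camera_info(n); K=np.array([[c["fx"],0,c["cx"]],[0,c["fy"],c["cy"]],[0,0,1.]])
    return K,np.array(c["D"],float),np.array(c["R"]),np.array(c["t"])
def proj(n,X):
    K,D,R,t=cam(n); return cv2.projectPoints(np.array(X,float).reshape(-1,3),cv2.Rodrigues(R)[0],t,K,D)[0].reshape(-1,2)
def ray(n,p):
    K,D,R,t=cam(n); u=cv2.undistortPoints(np.array(p,float).reshape(1,1,2),K,D).ravel()
    return -R.T@t, R.T@np.array([u[0],u[1],1.])
def atz(n,p,z):
    o,d=ray(n,p); return o+d*(z-o[2])/d[2]
def shot(n,f): 
    im=viewer.get_image(n); cv2.imwrite(f,im[:,:,::-1]); return im
E
python3 - <<'E'
from h import *
for n in("scene","top"):
    shot(n,f"pics/{n}0.png"); print(n,-cam(n)[2].T@cam(n)[3])
    for k,z in(("punch",.05),("knob_mid",.07),("pad_top",.11),("cap",.07),("sear",.095),("shoulder",.07),("spare_cap",.03)):
        for r in viewer.recognise(n,k)[:2]: print(k,r["position"],round(r["confidence"],2),atz(n,r["position"],z).round(4))
print(readout.get_obs())
E
```

```text
scene [1.40818027 0.32522867 1.02413092]
punch [236.4, 218.9] 0.9 [0.6015 0.0085 0.05  ]
knob_mid [175.3, 187.1] 0.68 [ 0.5637 -0.1839  0.07  ]
pad_top [220.8, 191.8] 0.74 [ 0.576  -0.0431  0.11  ]
sear [218.6, 188.9] 0.5 [ 0.5542 -0.0587  0.095 ]
shoulder [236.1, 217.2] 0.56 [0.6128 0.0122 0.07  ]
spare_cap [252.6, 204.1] 0.7 [0.519  0.0254 0.03  ]
spare_cap [253.3, 233.3] 0.62 [0.6177 0.0612 0.03  ]
top [ 0.26177072 -0.00544192  1.52737577]
punch [148.2, 226.0] 0.63 [0.4193 0.4196 0.05  ]
knob_mid [379.1, 184.7] 0.51 [ 0.5601 -0.3658  0.07  ]
pad_top [287.4, 182.5] 0.58 [ 0.5589 -0.054   0.11  ]
sear [278.8, 185.5] 0.62 [ 0.5518 -0.0258  0.095 ]
shoulder [274.6, 186.9] 0.62 [ 0.552  -0.0119  0.07  ]
{'clock': 0.8, 'q': array([ 6.43082606e+01,  2.00922626e+01,  9.46416003e+01,  4.50542458e-04,
        6.52657567e+01, -4.84693346e+00]), 'joint_velocities': array([-0.03783139,  0.00107356,  0.02051672,  0.0187878 , -0.00256891,
        0.12395745]), 'joint_efforts': array([-1.57872524e-03, -5.06005991e+01, -2.91639036e+01, -2.14198144e-04,
        6.27635272e-04,  3.51633150e-05]), 'tool_pos': array([0.1956748 , 0.51399638, 0.19829977]), 'orientation': array([ 1.79999586e+02, -3.75603774e-04,  1.59155006e+02]), 'contact_force': array([ 0.51504412, -0.39992958,  0.09560201]), 'ft_torque': array([-0.01732718, -0.02286145,  0.00661972]), 'finger_force': 0.0, 'gripper_width': 0.998463450945264}
```

Run:
```python
import cv2
a=cv2.imread("pics/scene0.png")[130:310,120:360]; b=cv2.imread("pics/top0.png")[110:270,200:420]
cv2.imwrite("pics/s1.png",cv2.resize(a,None,fx=3.3,fy=3.3,interpolation=2)); cv2.imwrite("pics/t1.png",cv2.resize(b,None,fx=3.6,fy=3.6,interpolation=2))
```

```text
(no output)
```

View pics/s1.png

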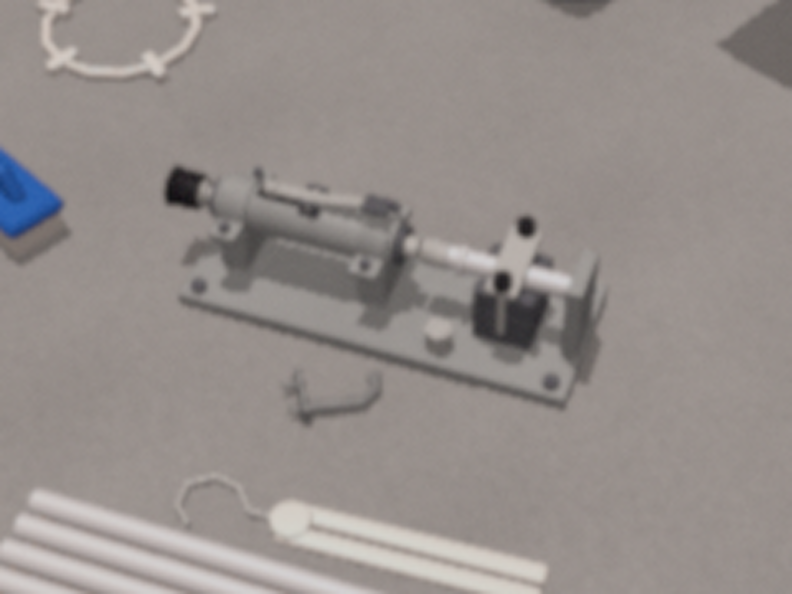

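View pics/t1.png

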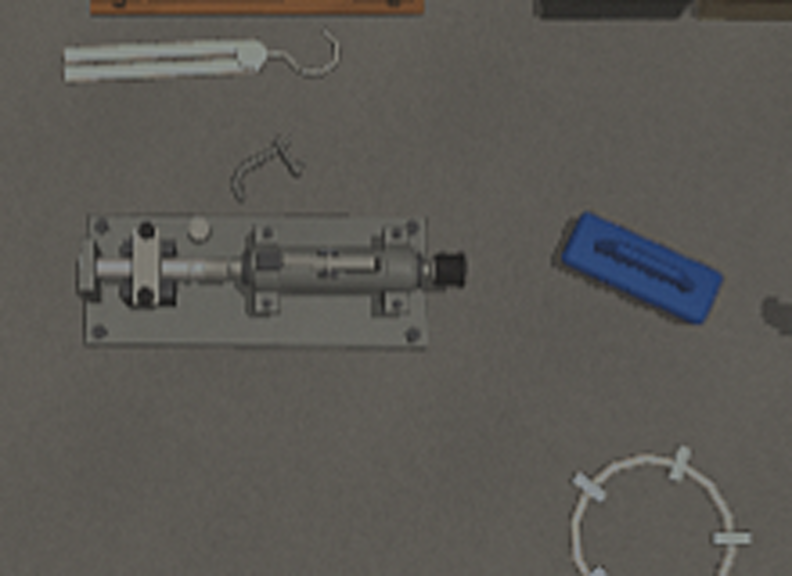

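The pictures show the punch firing towards world +y. The black knob is at about scene px (176,187) and top px (325,185). The pad is at scene (236,192) and top (274,181). The nearest bystanders are the peg hook at +x and the brush behind the punch, about 100 mm away. Next I fit the pose.

```bash
cat > fit.py <<'E'
from h import *
from scipy.optimize import least_squares
T=[((.205,-.065,.014),(87,214)),((-.130,-.065,.014),(428,214)),((-.130,.065,.014),(426,348)),((.205,.065,.014),(84,345)),((-.142,0,.07),(450,270)),((.025,0,.11),(268,257))]
S=[((-.130,-.065,.014),(180,297)),((.205,-.065,.014),(567,403)),((-.142,0,.07),(186,187)),((.025,0,.11),(382,204))]
def w(P,v):
    c,s=np.cos(v[2]),np.sin(v[2]); P=np.array(P); return np.c_[v[0]+c*P[:,0]-s*P[:,1],v[1]+s*P[:,0]+c*P[:,1],P[:,2]]
tp=np.array([q for _,q in T])/3.6+[200,110]; sp=np.array([q for _,q in S])/3.3+[120,130]
def f(v):return np.r_[proj("top",w([p for p,_ in T],v))-tp, proj("scene",w([p for p,_ in S],v))-sp]
r=least_squares(lambda v:f(v).ravel(),[.55,-.07,1.57],loss="soft_l1")
v=r.x
if __name__=="__main__":
    print(v[:2],np.degrees(v[2])); print(f(v).round(1).tolist())
    print("knob,pad",w([(-.142,0,.07),(.025,0,.11)],v).round(4))
E
python3 fit.py
```

```text
[ 0.56157622 -0.03596436] 89.73913853522816
[[-0.3, -0.3], [-0.8, 0.1], [0.3, -0.8], [-0.5, -0.6], [-1.4, -0.6], [-0.1, 0.3], [-1.0, -1.7], [-0.3, -1.5], [1.3, 0.3], [-1.5, -0.8]]
knob,pad [[ 0.5609 -0.178   0.07  ]
 [ 0.5617 -0.011   0.11  ]]
```

>>> {"op": "carry_out", "data": {"commands": [{"x":-586,"y":-514,"z":0,"az":69.4,"grip":85},{"x":-586,"y":-514,"z":0,"az":69.4,"grip":85},{"x":-586,"y":-514,"z":0,"az":69.4,"grip":85},{"x":-586,"y":-514,"z":0,"az":69.4,"grip":85},{"x":-586,"y":-514,"z":0,"az":69.4,"grip":85},{"x":-586,"y":-514,"z":0,"az":69.4,"grip":85},{"x":-586,"y":-514,"z":0,"az":69.4,"grip":85},{"x":-586,"y":-514,"z":0,"az":69.4,"grip":85},{"x":-586,"y":-514,"z":0,"az":69.4,"grip":85},{"x":-586,"y":-514,"z":0,"az":69.4,"grip":85}]}}

```text
invalid input at $.commands[0]: expected keys ax, ay, az, x, y, z, grip
```

```bash
cat > to.py <<'E'
# python3 to.py x y z yaw : tool-frame shift from measured pose to world target
import sys; from h import *
from scipy.spatial.transform import Rotation as Ro
o=readout.get_obs(); R=Ro.from_euler("xyz",o["orientation"],degrees=True); t=np.array([float(a) for a in sys.argv[1:4]])
print(round(o["clock"],2),"shift",(R.inv().apply(t-o["tool_pos"])*1e3).round(1),"turn",(R.inv()*Ro.from_euler("xyz",[180,0,float(sys.argv[4])],degrees=True)).as_rotvec(degrees=True).round(2))
print(o["tool_pos"].round(4),o["orientation"].round(2),o["contact_force"].round(2))
E
python3 to.py .561 -.175 .14 89.74
```

```text
0.8 shift [-586.6 -513.9   58.3] turn [ 0.   -0.   69.42]
[0.1957 0.514  0.1983] [180.    -0.   159.16] [ 0.52 -0.4   0.1 ]
```

All keys are required, so I'll resend with them.

>>> {"op": "carry_out", "data": {"commands": [{"ax":0,"ay":0,"az":69.4,"x":-586,"y":-514,"z":0,"grip":85},{"ax":0,"ay":0,"az":69.4,"x":-586,"y":-514,"z":0,"grip":85},{"ax":0,"ay":0,"az":69.4,"x":-586,"y":-514,"z":0,"grip":85},{"ax":0,"ay":0,"az":69.4,"x":-586,"y":-514,"z":0,"grip":85},{"ax":0,"ay":0,"az":69.4,"x":-586,"y":-514,"z":0,"grip":85},{"ax":0,"ay":0,"az":69.4,"x":-586,"y":-514,"z":0,"grip":85},{"ax":0,"ay":0,"az":69.4,"x":-586,"y":-514,"z":0,"grip":85},{"ax":0,"ay":0,"az":69.4,"x":-586,"y":-514,"z":0,"grip":85},{"ax":0,"ay":0,"az":69.4,"x":-586,"y":-514,"z":0,"grip":85},{"ax":0,"ay":0,"az":69.4,"x":-586,"y":-514,"z":0,"grip":85}]}}

```text
clock: 1.8
tool_pos: [0.4303, 0.0701, 0.1986]
orientation: [180.0, -0.0, 89.7]
contact_force: [0.8, 1.4, 0.2]
gripper_width: 0.996
finger_force: 0.0
```

```bash
python3 to.py .561 -.175 .14 89.74
```

```text
1.8 shift [-244.4  131.9   58.7] turn [ 0.05 -0.01 -0.03]
[0.4303 0.0701 0.1986] [ 1.7995e+02 -1.0000e-02  8.9710e+01] [0.77 1.42 0.16]
```

>>> {"op": "carry_out", "data": {"commands": [{"ax":0,"ay":0,"az":0,"x":-244,"y":132,"z":40,"grip":70},{"ax":0,"ay":0,"az":0,"x":-244,"y":132,"z":40,"grip":70},{"ax":0,"ay":0,"az":0,"x":-244,"y":132,"z":40,"grip":70},{"ax":0,"ay":0,"az":0,"x":-244,"y":132,"z":40,"grip":70},{"ax":0,"ay":0,"az":0,"x":-244,"y":132,"z":40,"grip":70},{"ax":0,"ay":0,"az":0,"x":-244,"y":132,"z":40,"grip":70},{"ax":0,"ay":0,"az":0,"x":-244,"y":132,"z":40,"grip":70},{"ax":0,"ay":0,"az":0,"x":-244,"y":132,"z":40,"grip":70}]}}

```text
clock: 2.6
tool_pos: [0.5603, -0.1725, 0.1579]
orientation: [-180.0, -0.0, 89.7]
contact_force: [-0.2, 1.0, -0.6]
gripper_width: 0.821
finger_force: 0.0
```

```bash
python3 to.py .561 -.175 .047 89.74
python3 - <<'E'
from h import *
a=shot("scene","pics/scene2.png")[130:250,110:270,::-1]
cv2.imwrite("pics/s2.png",cv2.resize(a,None,fx=4.5,fy=4.5,interpolation=2))
E
```

```text
2.6 shift [ -2.5   0.8 110.9] turn [-0.05 -0.03 -0.03]
[ 0.5603 -0.1725  0.1579] [-1.7995e+02 -3.0000e-02  8.9710e+01] [-0.21  1.02 -0.56]
```

View pics/s2.png

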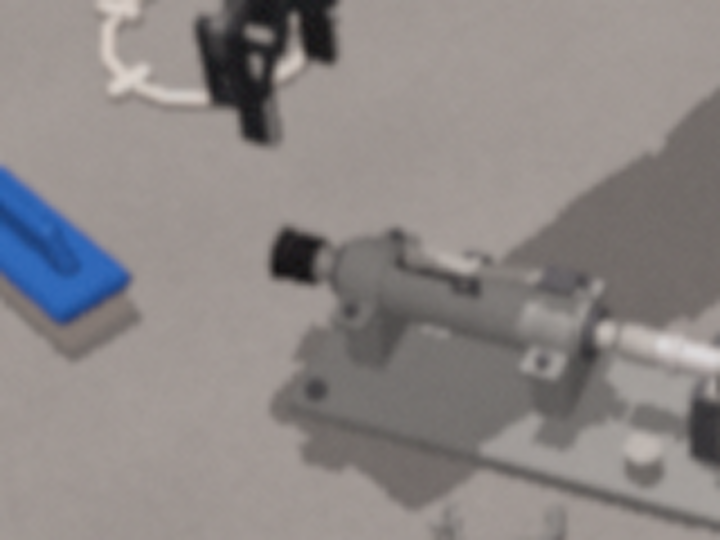

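The knob is clear at scene px (177,187), and the gripper is above and behind it in view. The knob looks about 2–4 mm further back than the fit, so I'll use y ≈ -0.177 and descend.

>>> {"op": "carry_out", "data": {"commands": [{"ax":0,"ay":0,"az":0,"x":-4,"y":1,"z":40,"grip":70},{"ax":0,"ay":0,"az":0,"x":-4,"y":1,"z":80,"grip":70},{"ax":0,"ay":0,"az":0,"x":-4,"y":1,"z":100,"grip":70},{"ax":0,"ay":0,"az":0,"x":-4,"y":1,"z":111,"grip":70},{"ax":0,"ay":0,"az":0,"x":-4,"y":1,"z":111,"grip":70}]}}

```text
clock: 3.15
tool_pos: [0.5611, -0.1755, 0.0468]
orientation: [-179.9, -0.0, 89.8]
contact_force: [0.2, 1.6, 1.2]
gripper_width: 0.815
finger_force: 0.0
```

```bash
python3 to.py .561 -.177 .047 89.74
python3 - <<'E'
from h import *
a=shot("scene","pics/scene3.png")[150:250,130:260,::-1];b=shot("top","pics/top3.png")[150:220,280:360,::-1]
b=cv2.resize(b,(450,394),interpolation=2); a=cv2.resize(a,(512,394),interpolation=2)
cv2.imwrite("pics/s3.png",cv2.resize(np.hstack([a,b]),None,fx=.83,fy=.83))
E
```

```text
3.15 shift [-1.5 -0.1 -0.2] turn [-0.08 -0.03  0.07]
[ 0.5611 -0.1755  0.0468] [-1.7992e+02 -3.0000e-02  8.9810e+01] [0.23 1.55 1.24]
```

View pics/s3.png

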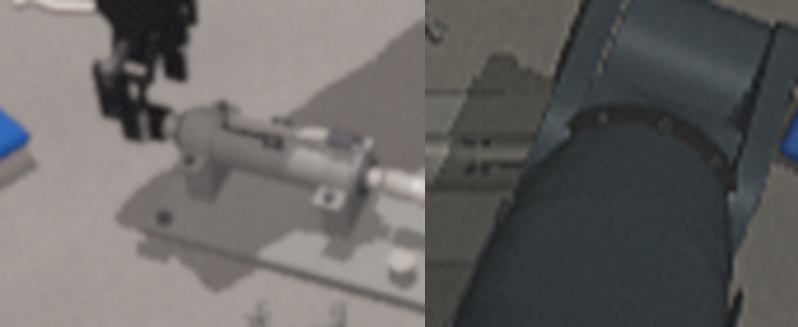

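Run:
```python
from h import *
# near finger tip bottom centre, knob centre, knob front/back in combo picture coords
for X in [(.606,-.1755,.05),(.606,-.1865,.05),(.606,-.1645,.05),(.561,-.178,.07),(.561,-.166,.07),(.561,-.190,.07)]:
    print(X,((proj("scene",X)[0]-[130,150])*3.94*.83).round(0))
```

```text
(0.606, -0.1755, 0.05) [138. 175.]
(0.606, -0.1865, 0.05) [126. 171.]
(0.606, -0.1645, 0.05) [150. 178.]
(0.561, -0.178, 0.07) [156. 121.]
(0.561, -0.166, 0.07) [169. 124.]
(0.561, -0.19, 0.07) [143. 117.]
```

Run:
```python
from h import *
a=cv2.imread("pics/scene3.png")[140:215,140:215].copy()
a=cv2.resize(a,None,fx=8,fy=8,interpolation=2)
for X in [(.596,-.1755,.057),(.596,-.1865,.057),(.596,-.1645,.057),(.561,-.178,.07)]:
    p=((proj("scene",X)[0]-[140,140]+.5)*8).astype(int); cv2.circle(a,tuple(map(int,p)),4,(0,0,255),-1)
cv2.imwrite("pics/s4.png",np.clip(a*1.6,0,255))
```

```text
[ WARN:0@0.541] global loadsave.cpp:1063 imwrite_ Unsupported depth image for selected encoder is fallbacked to CV_8U.
```

View pics/s4.png

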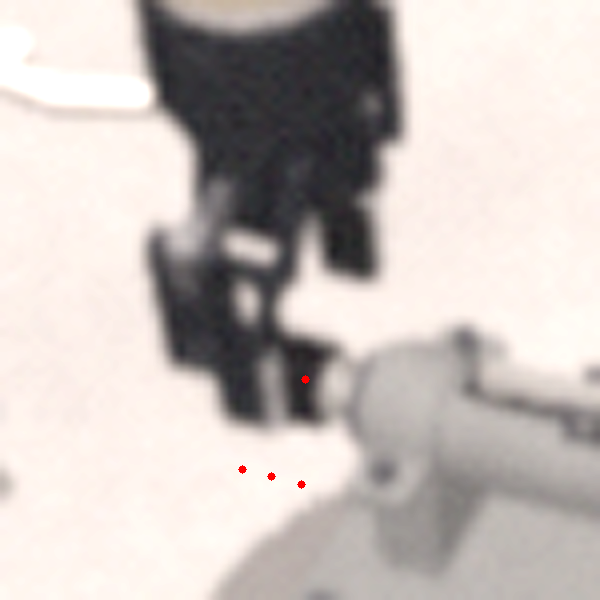

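Run:
```python
from h import *
from scipy.optimize import least_squares
near=np.array([256,425])/8+139.5; far=np.array([350,275])/8+139.5
f=lambda v:np.r_[proj("scene",(.561+v[0],v[2],v[1]))[0]-near,proj("scene",(.561-v[0],v[2],v[1]))[0]-far]
r=least_squares(f,[.035,.06,-.175]);print(r.x,r.fun)
for z in(.047,.06,.07,.08):print(z,((proj("scene",[(.596,-.1755,z),(.526,-.1755,z)])-139.5)*8).round())
```

```text
[ 0.03839438  0.08517967 -0.17683056] [-0.14001414 -0.09076388  0.14551945  0.09434652]
0.047 [[275. 497.]
 [361. 362.]]
0.06 [[271. 471.]
 [357. 335.]]
0.07 [[268. 450.]
 [355. 315.]]
0.08 [[265. 429.]
 [352. 294.]]
```

Triangulating the fingertips gives a correct x and y, but they look higher than I expected. I'll close now; the measured width and a picture will show where the pads hold.

>>> {"op": "carry_out", "data": {"commands": [{"ax":0,"ay":0,"az":0,"x":-1,"y":0,"z":0,"grip":50},{"ax":0,"ay":0,"az":0,"x":-1,"y":0,"z":0,"grip":40},{"ax":0,"ay":0,"az":0,"x":-1,"y":0,"z":0,"grip":38},{"ax":0,"ay":0,"az":0,"x":-1,"y":0,"z":0,"grip":38}]}}

```text
clock: 3.65
tool_pos: [0.5617, -0.1775, 0.0476]
orientation: [180.0, 0.0, 89.8]
contact_force: [0.0, 0.2, 0.7]
gripper_width: 0.444
finger_force: 0.0
```

Run:
```python
from h import *
a=shot("scene","pics/scene5.png")[140:215,140:215,::-1]
a=np.clip(cv2.resize(a,None,fx=8,fy=8,interpolation=2).astype(float)*1.25,0,255).astype(np.uint8)
cv2.imwrite("pics/s5.png",a); print(readout.get_obs()["tool_pos"])
```

```text
[ 0.56166354 -0.17749732  0.04751685]
```

View pics/s5.png

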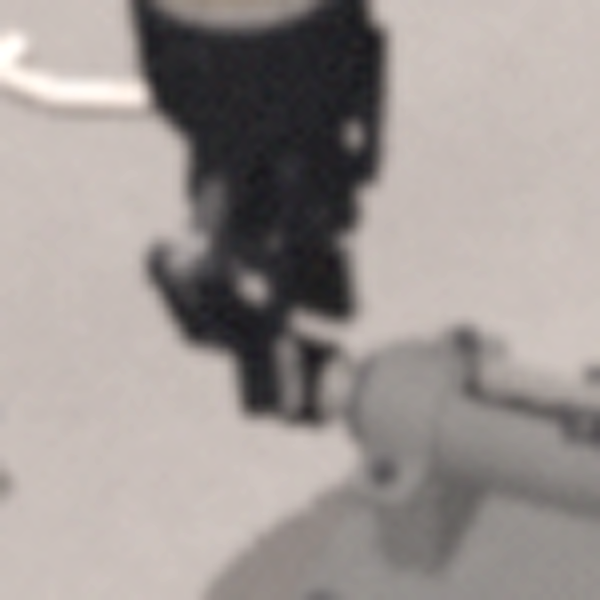

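The near finger's tip, about crop (270,415), seems barely to reach the knob's mid-height (305,378). I'll lower 10 mm, which still clears the bed and barrel either way, and close.

>>> {"op": "carry_out", "data": {"commands": [{"ax":0,"ay":0,"az":0,"x":0,"y":0,"z":5,"grip":40},{"ax":0,"ay":0,"az":0,"x":0,"y":0,"z":10,"grip":40},{"ax":0,"ay":0,"az":0,"x":0,"y":0,"z":10,"grip":36},{"ax":0,"ay":0,"az":0,"x":0,"y":0,"z":10,"grip":33},{"ax":0,"ay":0,"az":0,"x":0,"y":0,"z":10,"grip":31},{"ax":0,"ay":0,"az":0,"x":0,"y":0,"z":10,"grip":29},{"ax":0,"ay":0,"az":0,"x":0,"y":0,"z":10,"grip":29}]}}

```text
clock: 4.4
tool_pos: [0.5605, -0.1772, 0.0371]
orientation: [-179.9, -0.0, 89.8]
contact_force: [-5.9, 1.1, 2.6]
gripper_width: 0.349
finger_force: 37.9
```

Run:
```python
from h import *
o=readout.get_obs();print(o)
a=shot("scene","pics/scene6.png")[140:215,140:215,::-1]
a=np.clip(cv2.resize(a,None,fx=8,fy=8,interpolation=2).astype(float)*1.25,0,255).astype(np.uint8)
cv2.imwrite("pics/s6.png",a)
```

```text
{'clock': 4.4, 'q': array([-2.20748828e+01,  3.57204775e+01,  9.55402058e+01, -2.66357582e-02,
        4.88899431e+01, -2.18164967e+01]), 'joint_velocities': array([ 0.00756836, -0.00121463,  0.030421  ,  0.14251365, -0.03416973,
       -0.01305847]), 'joint_efforts': array([ 8.82303994e-01, -5.94451797e+01, -2.56638640e+01,  3.59263094e-01,
       -1.38033617e+00, -2.33920303e-02]), 'tool_pos': array([ 0.56045874, -0.17722674,  0.03710985]), 'orientation': array([-1.79852718e+02, -3.73906647e-02,  8.97591054e+01]), 'contact_force': array([-5.92367945,  1.07593149,  2.55450073]), 'ft_torque': array([ 0.04921047,  0.93849328, -0.04933763]), 'finger_force': 37.86324620246887, 'gripper_width': 0.349372831317724}
```

View pics/s6.png

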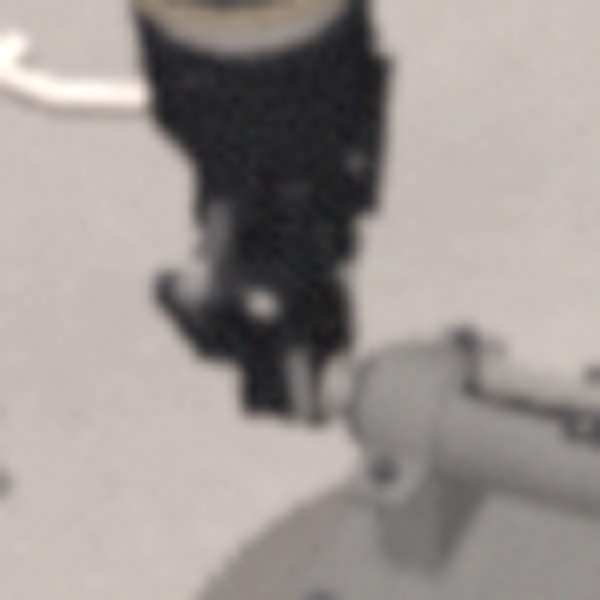

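The width is 29.8 mm against a 32 mm knob, and force is slightly upward, so the pads may hold above the middle. I'll reopen, lower another 6 mm and compare.

>>> {"op": "carry_out", "data": {"commands": [{"ax":0,"ay":0,"az":0,"x":0,"y":0,"z":0,"grip":40},{"ax":0,"ay":0,"az":0,"x":0,"y":-1,"z":4,"grip":40},{"ax":0,"ay":0,"az":0,"x":0,"y":-1,"z":6,"grip":36},{"ax":0,"ay":0,"az":0,"x":0,"y":-1,"z":6,"grip":33},{"ax":0,"ay":0,"az":0,"x":0,"y":-1,"z":6,"grip":31},{"ax":0,"ay":0,"az":0,"x":0,"y":-1,"z":6,"grip":29},{"ax":0,"ay":0,"az":0,"x":0,"y":-1,"z":6,"grip":29},{"ax":0,"ay":0,"az":0,"x":0,"y":-1,"z":6,"grip":29}]}}

```text
clock: 5.25
tool_pos: [0.5604, -0.1774, 0.0313]
orientation: [-180.0, -0.0, 89.8]
contact_force: [-3.3, -0.0, 1.4]
gripper_width: 0.356
finger_force: 50.7
```

>>> {"op": "carry_out", "data": {"commands": [{"ax":0,"ay":0,"az":0,"x":0,"y":-1,"z":0,"grip":22},{"ax":0,"ay":0,"az":0,"x":0,"y":-1,"z":0,"grip":22},{"ax":0,"ay":0,"az":0,"x":0,"y":-1,"z":0,"grip":22}]}}

```text
clock: 5.55
tool_pos: [0.5603, -0.1775, 0.0314]
orientation: [179.9, 0.0, 89.8]
contact_force: [3.9, 0.3, -2.1]
gripper_width: 0.349
finger_force: 59.6
```

>>> {"op": "carry_out", "data": {"commands": [{"ax":0,"ay":0,"az":0,"x":-2,"y":0,"z":0,"grip":22},{"ax":0,"ay":0,"az":0,"x":-4,"y":0,"z":0,"grip":22},{"ax":0,"ay":0,"az":0,"x":-6,"y":0,"z":0,"grip":22},{"ax":0,"ay":0,"az":0,"x":-8,"y":0,"z":0,"grip":22},{"ax":0,"ay":0,"az":0,"x":-8,"y":0,"z":0,"grip":22}]}}

```text
clock: 6.05
tool_pos: [0.5602, -0.1855, 0.0314]
orientation: [179.9, -0.0, 89.7]
contact_force: [5.5, 2.6, -1.6]
gripper_width: 0.35
finger_force: 59.6
```

>>> {"op": "carry_out", "data": {"commands": [{"ax":0,"ay":0,"az":0,"x":-2,"y":0,"z":0,"grip":22},{"ax":0,"ay":0,"az":0,"x":-4,"y":0,"z":0,"grip":22},{"ax":0,"ay":0,"az":0,"x":-4,"y":0,"z":0,"grip":22}]}}

```text
clock: 6.35
tool_pos: [0.5602, -0.1892, 0.0314]
orientation: [179.9, -0.0, 89.7]
contact_force: [5.7, 3.9, -1.4]
gripper_width: 0.347
finger_force: 59.7
```

>>> {"op": "carry_out", "data": {"commands": [{"ax":0,"ay":0,"az":0,"x":-2,"y":0,"z":0,"grip":22},{"ax":0,"ay":0,"az":0,"x":-3,"y":0,"z":0,"grip":22},{"ax":0,"ay":0,"az":0,"x":-3,"y":0,"z":0,"grip":22}]}}

```text
clock: 6.65
tool_pos: [0.5601, -0.192, 0.0314]
orientation: [179.9, -0.0, 89.7]
contact_force: [5.5, 5.4, -1.5]
gripper_width: 0.349
finger_force: 59.7
```

>>> {"op": "carry_out", "data": {"commands": [{"ax":0,"ay":0,"az":0,"x":-2,"y":0,"z":0,"grip":22},{"ax":0,"ay":0,"az":0,"x":-3,"y":0,"z":0,"grip":22},{"ax":0,"ay":0,"az":0,"x":-3,"y":0,"z":0,"grip":22}]}}

```text
clock: 6.95
tool_pos: [0.5601, -0.1948, 0.0314]
orientation: [179.9, -0.1, 89.7]
contact_force: [5.6, 6.3, -1.1]
gripper_width: 0.349
finger_force: 59.7
```

>>> {"op": "carry_out", "data": {"commands": [{"ax":0,"ay":0,"az":0,"x":-2,"y":0,"z":0,"grip":22},{"ax":0,"ay":0,"az":0,"x":-3,"y":0,"z":0,"grip":22},{"ax":0,"ay":0,"az":0,"x":-3,"y":0,"z":0,"grip":22}]}}

```text
clock: 7.25
tool_pos: [0.5601, -0.1976, 0.0314]
orientation: [179.9, -0.1, 89.7]
contact_force: [5.7, 7.6, -0.8]
gripper_width: 0.352
finger_force: 59.8
```

>>> {"op": "carry_out", "data": {"commands": [{"ax":0,"ay":0,"az":0,"x":-2,"y":0,"z":0,"grip":22},{"ax":0,"ay":0,"az":0,"x":-3,"y":0,"z":0,"grip":22},{"ax":0,"ay":0,"az":0,"x":-3,"y":0,"z":0,"grip":22}]}}

```text
clock: 7.55
tool_pos: [0.5601, -0.2003, 0.0314]
orientation: [179.9, -0.1, 89.7]
contact_force: [5.5, 9.6, -0.3]
gripper_width: 0.347
finger_force: 59.8
```

>>> {"op": "carry_out", "data": {"commands": [{"ax":0,"ay":0,"az":0,"x":-2,"y":0,"z":0,"grip":22},{"ax":0,"ay":0,"az":0,"x":-3,"y":0,"z":0,"grip":22},{"ax":0,"ay":0,"az":0,"x":-3,"y":0,"z":0,"grip":22}]}}

```text
clock: 7.85
tool_pos: [0.56, -0.203, 0.0314]
orientation: [180.0, -0.1, 89.7]
contact_force: [6.3, 10.5, 0.1]
gripper_width: 0.349
finger_force: 59.9
```

>>> {"op": "carry_out", "data": {"commands": [{"ax":0,"ay":0,"az":0,"x":-2,"y":0,"z":0,"grip":22},{"ax":0,"ay":0,"az":0,"x":-2,"y":0,"z":0,"grip":22}]}}

```text
clock: 8.05
tool_pos: [0.56, -0.2049, 0.0314]
orientation: [180.0, -0.1, 89.7]
contact_force: [5.9, 11.5, 0.8]
gripper_width: 0.347
finger_force: 59.9
```

>>> {"op": "carry_out", "data": {"commands": [{"ax":0,"ay":0,"az":0,"x":-2,"y":0,"z":0,"grip":22},{"ax":0,"ay":0,"az":0,"x":-2,"y":0,"z":0,"grip":22}]}}

```text
clock: 8.25
tool_pos: [0.56, -0.2069, 0.0314]
orientation: [180.0, -0.1, 89.7]
contact_force: [5.7, 10.7, 0.0]
gripper_width: 0.351
finger_force: 59.9
```

>>> {"op": "carry_out", "data": {"commands": [{"ax":0,"ay":0,"az":0,"x":-2,"y":0,"z":0,"grip":22},{"ax":0,"ay":0,"az":0,"x":-2,"y":0,"z":0,"grip":22}]}}

```text
clock: 8.45
tool_pos: [0.56, -0.2088, 0.0314]
orientation: [180.0, -0.1, 89.7]
contact_force: [6.1, 10.6, 0.5]
gripper_width: 0.346
finger_force: 59.9
```

>>> {"op": "carry_out", "data": {"commands": [{"ax":0,"ay":0,"az":0,"x":-1.5,"y":0,"z":0,"grip":22},{"ax":0,"ay":0,"az":0,"x":-1.5,"y":0,"z":0,"grip":22}]}}

```text
clock: 8.65
tool_pos: [0.56, -0.2102, 0.0314]
orientation: [180.0, -0.1, 89.7]
contact_force: [6.8, 11.9, 1.0]
gripper_width: 0.345
finger_force: 59.9
```

>>> {"op": "carry_out", "data": {"commands": [{"ax":0,"ay":0,"az":0,"x":-2,"y":0,"z":0,"grip":22},{"ax":0,"ay":0,"az":0,"x":-3,"y":0,"z":0,"grip":22},{"ax":0,"ay":0,"az":0,"x":-3,"y":0,"z":0,"grip":22}]}}

```text
clock: 8.95
tool_pos: [0.5599, -0.213, 0.0314]
orientation: [180.0, -0.2, 89.7]
contact_force: [6.2, 13.4, 1.4]
gripper_width: 0.351
finger_force: 60.0
```

>>> {"op": "carry_out", "data": {"commands": [{"ax":0,"ay":0,"az":0,"x":-2,"y":0,"z":0,"grip":22},{"ax":0,"ay":0,"az":0,"x":-2,"y":0,"z":0,"grip":22}]}}

```text
clock: 9.15
tool_pos: [0.5599, -0.2149, 0.0313]
orientation: [180.0, -0.2, 89.7]
contact_force: [6.4, 14.1, 1.6]
gripper_width: 0.346
finger_force: 60.0
```

>>> {"op": "carry_out", "data": {"commands": [{"ax":0,"ay":0,"az":0,"x":-2,"y":0,"z":0,"grip":22},{"ax":0,"ay":0,"az":0,"x":-2,"y":0,"z":0,"grip":22}]}}

```text
clock: 9.35
tool_pos: [0.5599, -0.2168, 0.0313]
orientation: [180.0, -0.2, 89.7]
contact_force: [6.1, 14.2, 0.8]
gripper_width: 0.345
finger_force: 60.0
```

>>> {"op": "carry_out", "data": {"commands": [{"ax":0,"ay":0,"az":0,"x":-1.5,"y":0,"z":0,"grip":22},{"ax":0,"ay":0,"az":0,"x":-1.5,"y":0,"z":0,"grip":22}]}}

```text
clock: 9.55
tool_pos: [0.5599, -0.2182, 0.0313]
orientation: [180.0, -0.2, 89.7]
contact_force: [5.9, 16.3, 2.3]
gripper_width: 0.349
finger_force: 60.0
```

>>> {"op": "carry_out", "data": {"commands": [{"ax":0,"ay":0,"az":0,"x":-1,"y":0,"z":0,"grip":22},{"ax":0,"ay":0,"az":0,"x":-1,"y":0,"z":0,"grip":22}]}}

```text
clock: 9.75
tool_pos: [0.5599, -0.2191, 0.0313]
orientation: [180.0, -0.2, 89.7]
contact_force: [6.2, 16.2, 1.9]
gripper_width: 0.346
finger_force: 60.0
```

```bash
python3 -c "
from h import *
print(readout.get_obs()['contact_force']);viewer.get_image('top');print(readout.get_obs()['contact_force'])"
```

```text
[ 6.19956346 16.19430239  1.87691853]
[ 6.22439102 14.78741851  2.11655944]
```

>>> {"op": "carry_out", "data": {"commands": [{"ax":0,"ay":0,"az":0,"x":-1,"y":0,"z":0,"grip":22},{"ax":0,"ay":0,"az":0,"x":-1,"y":0,"z":0,"grip":22}]}}

```text
clock: 10.0
tool_pos: [0.5599, -0.22, 0.0313]
orientation: [180.0, -0.2, 89.7]
contact_force: [6.4, 16.6, 2.1]
gripper_width: 0.346
finger_force: 60.1
```

>>> {"op": "carry_out", "data": {"commands": [{"ax":0,"ay":0,"az":0,"x":-1,"y":0,"z":0,"grip":22},{"ax":0,"ay":0,"az":0,"x":-1,"y":0,"z":0,"grip":22}]}}

```text
clock: 10.2
tool_pos: [0.5599, -0.2209, 0.0313]
orientation: [180.0, -0.2, 89.7]
contact_force: [6.5, 16.8, 2.3]
gripper_width: 0.346
finger_force: 60.1
```

>>> {"op": "carry_out", "data": {"commands": [{"ax":0,"ay":0,"az":0,"x":-1,"y":0,"z":0,"grip":22},{"ax":0,"ay":0,"az":0,"x":-1,"y":0,"z":0,"grip":22}]}}

```text
clock: 10.4
tool_pos: [0.5599, -0.2219, 0.0313]
orientation: [180.0, -0.2, 89.7]
contact_force: [6.1, 16.8, 2.3]
gripper_width: 0.346
finger_force: 60.1
```

>>> {"op": "carry_out", "data": {"commands": [{"ax":0,"ay":0,"az":0,"x":-1,"y":0,"z":0,"grip":22},{"ax":0,"ay":0,"az":0,"x":-1,"y":0,"z":0,"grip":22}]}}

```text
clock: 10.6
tool_pos: [0.5598, -0.2228, 0.0313]
orientation: [180.0, -0.2, 89.7]
contact_force: [7.3, 16.9, 2.6]
gripper_width: 0.347
finger_force: 60.1
```

>>> {"op": "carry_out", "data": {"commands": [{"ax":0,"ay":0,"az":0,"x":-1,"y":0,"z":0,"grip":22},{"ax":0,"ay":0,"az":0,"x":-1,"y":0,"z":0,"grip":22}]}}

```text
clock: 10.8
tool_pos: [0.5599, -0.2238, 0.0313]
orientation: [180.0, -0.2, 89.7]
contact_force: [5.6, 17.1, 2.0]
gripper_width: 0.349
finger_force: 60.1
```

>>> {"op": "carry_out", "data": {"commands": [{"ax":0,"ay":0,"az":0,"x":-1,"y":0,"z":0,"grip":22},{"ax":0,"ay":0,"az":0,"x":-1,"y":0,"z":0,"grip":22}]}}

```text
clock: 11.0
tool_pos: [0.5598, -0.2248, 0.0313]
orientation: [180.0, -0.2, 89.7]
contact_force: [5.9, 17.3, 1.8]
gripper_width: 0.353
finger_force: 60.1
```

```bash
python3 -c "
from h import *
for i in range(2): viewer.get_image('top');print(readout.get_obs()['contact_force'])"
```

```text
[ 7.674875   16.81826742  3.13482855]
[ 5.70973622 17.44964535  2.30837562]
```

>>> {"op": "carry_out", "data": {"commands": [{"ax":0,"ay":0,"az":0,"x":-1,"y":0,"z":0,"grip":22},{"ax":0,"ay":0,"az":0,"x":-1,"y":0,"z":0,"grip":22}]}}

```text
clock: 11.3
tool_pos: [0.5598, -0.2255, 0.0313]
orientation: [180.0, -0.2, 89.7]
contact_force: [6.5, 19.6, 2.1]
gripper_width: 0.346
finger_force: 60.2
```

```bash
python3 -c "
from h import *
for i in range(2): viewer.get_image('top');print(readout.get_obs()['contact_force'])"
```

```text
[ 5.99531708 18.61808339  2.95479282]
[ 6.82330586 19.41721123  2.84181749]
```

The force jumped 2 N in under 1 mm, so the striker is just touching the buffer and is past the catch. Now I ease forward.

>>> {"op": "carry_out", "data": {"commands": [{"ax":0,"ay":0,"az":0,"x":1,"y":0,"z":0,"grip":22},{"ax":0,"ay":0,"az":0,"x":2,"y":0,"z":0,"grip":22},{"ax":0,"ay":0,"az":0,"x":3,"y":0,"z":0,"grip":22},{"ax":0,"ay":0,"az":0,"x":3,"y":0,"z":0,"grip":22}]}}

```text
clock: 11.8
tool_pos: [0.5599, -0.223, 0.0314]
orientation: [180.0, -0.2, 89.7]
contact_force: [6.3, 15.9, 2.7]
gripper_width: 0.346
finger_force: 60.0
```

>>> {"op": "carry_out", "data": {"commands": [{"ax":0,"ay":0,"az":0,"x":1,"y":0,"z":0,"grip":22},{"ax":0,"ay":0,"az":0,"x":2,"y":0,"z":0,"grip":22},{"ax":0,"ay":0,"az":0,"x":2,"y":0,"z":0,"grip":22}]}}

```text
clock: 12.1
tool_pos: [0.5599, -0.2227, 0.0314]
orientation: [180.0, -0.0, 89.8]
contact_force: [5.0, 5.7, -1.2]
gripper_width: 0.349
finger_force: 59.8
```

The sear holds, since the pull is collapsing. I ease the rest and let go.

>>> {"op": "carry_out", "data": {"commands": [{"ax":0,"ay":0,"az":0,"x":1,"y":0,"z":0,"grip":22},{"ax":0,"ay":0,"az":0,"x":1,"y":0,"z":0,"grip":22}]}}

```text
clock: 12.3
tool_pos: [0.56, -0.2226, 0.0314]
orientation: [179.9, 0.0, 89.8]
contact_force: [5.4, 0.4, -2.9]
gripper_width: 0.351
finger_force: 59.6
```

>>> {"op": "carry_out", "data": {"commands": [{"ax":0,"ay":0,"az":0,"x":0,"y":0,"z":0,"grip":45},{"ax":0,"ay":0,"az":0,"x":0,"y":0,"z":0,"grip":60},{"ax":0,"ay":0,"az":0,"x":0,"y":0,"z":0,"grip":60},{"ax":0,"ay":0,"az":0,"x":0,"y":0,"z":0,"grip":60},{"ax":0,"ay":0,"az":0,"x":0,"y":0,"z":0,"grip":60}]}}

```text
clock: 12.8
tool_pos: [0.5593, -0.2225, 0.0313]
orientation: [-180.0, -0.0, 89.8]
contact_force: [-0.2, -0.7, 1.2]
gripper_width: 0.703
finger_force: 0.0
```

>>> {"op": "carry_out", "data": {"commands": [{"ax":0,"ay":0,"az":0,"x":0,"y":0,"z":-40,"grip":60},{"ax":0,"ay":0,"az":0,"x":0,"y":0,"z":-80,"grip":60},{"ax":0,"ay":0,"az":0,"x":0,"y":0,"z":-130,"grip":60},{"ax":0,"ay":0,"az":0,"x":0,"y":0,"z":-150,"grip":60},{"ax":0,"ay":0,"az":0,"x":0,"y":0,"z":-150,"grip":60},{"ax":0,"ay":0,"az":0,"x":0,"y":0,"z":-150,"grip":60}]}}

```text
clock: 13.4
tool_pos: [0.5591, -0.2223, 0.1807]
orientation: [-180.0, -0.0, 89.8]
contact_force: [0.2, -0.1, -0.9]
gripper_width: 0.704
finger_force: 0.0
```

```bash
python3 to.py .5617 -.011 .16 89.74
python3 - <<'E'
from h import *
a=shot("scene","pics/scene7.png")[140:230,130:270,::-1]
a=cv2.resize(a,None,fx=5,fy=5,interpolation=2); cv2.imwrite("pics/s7.png",a)
for k in("pad_top","knob_mid"):print(k,viewer.recognise("scene",k)[:1])
E
```

```text
13.4 shift [211.3   1.8  20.8] turn [-0.03 -0.01  0.02]
[ 0.5591 -0.2223  0.1807] [-1.7997e+02 -1.0000e-02  8.9760e+01] [ 0.16 -0.14 -0.88]
pad_top [{'position': [222.5, 193.4], 'confidence': 0.66}]
knob_mid [{'position': [164.7, 186.7], 'confidence': 0.55}]
```

View pics/s7.png

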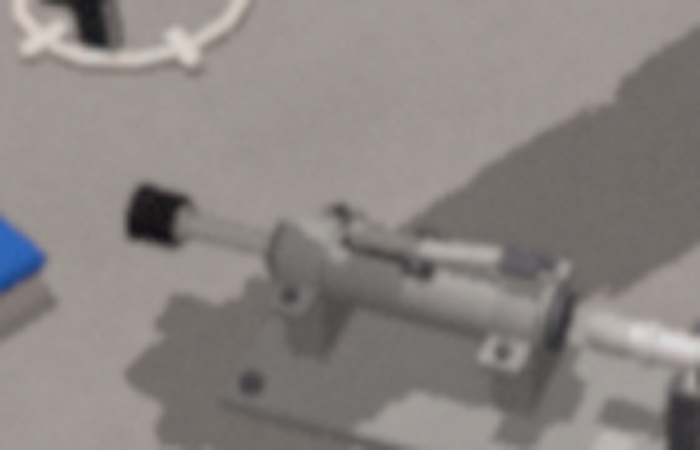

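It is cocked: the knob, at about scene px (161,183), is drawn clear of the barrel, and the pad is at about (235,192). Now I move over the pad with the fingers shut.

```bash
python3 -c "
from h import *
print(atz('scene',(234.6,192.4),.11),atz('top',(274.4,181.4),.11),atz('scene',(222.5,193.4),.11))"
```

```text
[ 0.56629359 -0.00833654  0.11      ] [ 0.56262529 -0.01101011  0.11      ] [ 0.58004559 -0.03676095  0.11      ]
```

>>> {"op": "carry_out", "data": {"commands": [{"ax":0,"ay":0,"az":0,"x":50,"y":1,"z":0,"grip":0},{"ax":0,"ay":0,"az":0,"x":100,"y":1,"z":0,"grip":0},{"ax":0,"ay":0,"az":0,"x":150,"y":1,"z":0,"grip":0},{"ax":0,"ay":0,"az":0,"x":200,"y":1,"z":10,"grip":0},{"ax":0,"ay":0,"az":0,"x":211,"y":1,"z":30,"grip":0},{"ax":0,"ay":0,"az":0,"x":211,"y":1,"z":40,"grip":0},{"ax":0,"ay":0,"az":0,"x":211,"y":1,"z":40,"grip":0},{"ax":0,"ay":0,"az":0,"x":211,"y":1,"z":40,"grip":0}]}}

```text
clock: 14.35
tool_pos: [0.5614, -0.0127, 0.1413]
orientation: [-180.0, 0.0, 89.7]
contact_force: [0.4, -0.6, 0.3]
gripper_width: 0.001
finger_force: 0.0
```

```bash
python3 to.py .561 -.011 .12 89.74
python3 - <<'E'
from h import *
a=shot("scene","pics/scene8.png")[140:240,190:310,::-1]
a=cv2.resize(a,None,fx=6,fy=6,interpolation=2)
for X in[(.561,-.011,.11),readout.get_obs()["tool_pos"]]:
    p=(proj("scene",X)[0]-[189.5,139.5])*6; cv2.circle(a,tuple(map(int,p)),3,(0,0,255),-1)
cv2.imwrite("pics/s8.png",a)
E
```

```text
14.35 shift [ 1.7 -0.4 21.3] turn [-0.03  0.01 -0.06]
[ 0.5614 -0.0127  0.1413] [-1.7997e+02  1.0000e-02  8.9680e+01] [ 0.39 -0.63  0.33]
```

View pics/s8.png

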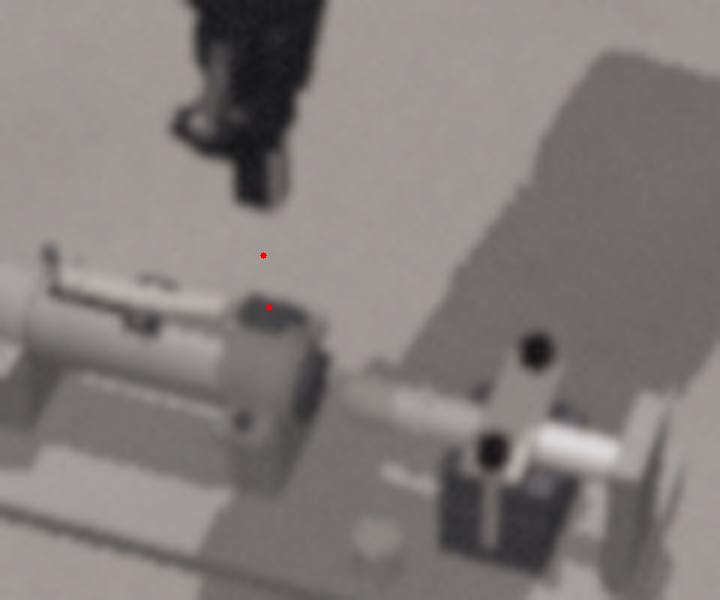

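The fingers are lined up with the pad, now at (272,312) in the crop. The visible tips (262,205) are about 30 mm above the reported TCP (263,255), so contact may come later than z = 0.11. I descend in small steps and watch the force.

>>> {"op": "carry_out", "data": {"commands": [{"ax":0,"ay":0,"az":0,"x":1.5,"y":1,"z":10,"grip":0},{"ax":0,"ay":0,"az":0,"x":1.5,"y":1,"z":20,"grip":0},{"ax":0,"ay":0,"az":0,"x":1.5,"y":1,"z":27,"grip":0},{"ax":0,"ay":0,"az":0,"x":1.5,"y":1,"z":27,"grip":0}]}}

```text
clock: 14.8
tool_pos: [0.5616, -0.01, 0.1129]
orientation: [-179.9, -0.0, 89.7]
contact_force: [-0.2, -0.3, -0.1]
gripper_width: -0.001
finger_force: 0.0
```

>>> {"op": "carry_out", "data": {"commands": [{"ax":0,"ay":0,"az":0,"x":0,"y":0,"z":2,"grip":0},{"ax":0,"ay":0,"az":0,"x":0,"y":0,"z":4,"grip":0},{"ax":0,"ay":0,"az":0,"x":0,"y":0,"z":6,"grip":0},{"ax":0,"ay":0,"az":0,"x":0,"y":0,"z":6,"grip":0}]}}

```text
clock: 15.2
tool_pos: [0.5623, -0.0099, 0.1082]
orientation: [-180.0, 0.0, 89.8]
contact_force: [0.4, -0.5, -0.8]
gripper_width: 0.0
finger_force: 0.0
```

>>> {"op": "carry_out", "data": {"commands": [{"ax":0,"ay":0,"az":0,"x":0,"y":0,"z":2,"grip":0},{"ax":0,"ay":0,"az":0,"x":0,"y":0,"z":4,"grip":0},{"ax":0,"ay":0,"az":0,"x":0,"y":0,"z":4,"grip":0}]}}

```text
clock: 15.5
tool_pos: [0.5621, -0.0099, 0.104]
orientation: [-180.0, -0.0, 89.8]
contact_force: [-0.1, -1.0, -0.3]
gripper_width: -0.002
finger_force: 0.0
```

>>> {"op": "carry_out", "data": {"commands": [{"ax":0,"ay":0,"az":0,"x":0,"y":0,"z":2,"grip":0},{"ax":0,"ay":0,"az":0,"x":0,"y":0,"z":4,"grip":0},{"ax":0,"ay":0,"az":0,"x":0,"y":0,"z":4,"grip":0}]}}

```text
clock: 15.8
tool_pos: [0.5621, -0.01, 0.1]
orientation: [-180.0, -0.0, 89.8]
contact_force: [0.3, -0.4, -0.2]
gripper_width: 0.0
finger_force: 0.0
```

Run:
```python
from h import *
a=shot("scene","pics/scene9.png")[140:240,190:310,::-1]
a=cv2.resize(a,None,fx=6,fy=6,interpolation=2)
cv2.imwrite("pics/s9.png",a); print(readout.get_obs()["contact_force"])
```

```text
[0.66758266 0.67591564 0.02518819]
```

View pics/s9.png

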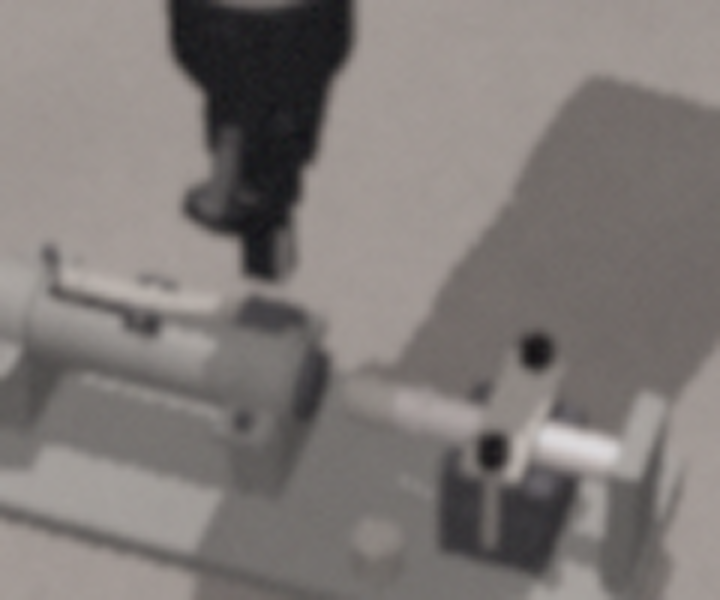

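The tip is at (268,277) and the pad at (272,313) in the crop, still about 20 mm apart. I carry on down.

>>> {"op": "carry_out", "data": {"commands": [{"ax":0,"ay":0,"az":0,"x":0,"y":0,"z":3,"grip":0},{"ax":0,"ay":0,"az":0,"x":0,"y":0,"z":6,"grip":0},{"ax":0,"ay":0,"az":0,"x":0,"y":0,"z":9,"grip":0},{"ax":0,"ay":0,"az":0,"x":0,"y":0,"z":9,"grip":0}]}}

```text
clock: 16.25
tool_pos: [0.562, -0.0099, 0.0907]
orientation: [-180.0, -0.0, 89.8]
contact_force: [0.6, -0.4, 0.8]
gripper_width: 0.003
finger_force: 0.0
```

>>> {"op": "carry_out", "data": {"commands": [{"ax":0,"ay":0,"az":0,"x":0,"y":0,"z":2,"grip":0},{"ax":0,"ay":0,"az":0,"x":0,"y":0,"z":4,"grip":0},{"ax":0,"ay":0,"az":0,"x":0,"y":0,"z":4,"grip":0}]}}

```text
clock: 16.55
tool_pos: [0.5621, -0.0099, 0.087]
orientation: [-180.0, -0.0, 89.8]
contact_force: [-0.8, -0.1, 1.1]
gripper_width: 0.004
finger_force: 0.0
```

>>> {"op": "carry_out", "data": {"commands": [{"ax":0,"ay":0,"az":0,"x":0,"y":0,"z":1.5,"grip":0},{"ax":0,"ay":0,"az":0,"x":0,"y":0,"z":3,"grip":0},{"ax":0,"ay":0,"az":0,"x":0,"y":0,"z":3,"grip":0}]}}

```text
clock: 16.85
tool_pos: [0.5622, -0.0099, 0.0841]
orientation: [-180.0, -0.0, 89.8]
contact_force: [-0.2, -0.0, 0.2]
gripper_width: -0.002
finger_force: 0.0
```

>>> {"op": "carry_out", "data": {"commands": [{"ax":0,"ay":0,"az":0,"x":0,"y":0,"z":1.5,"grip":0},{"ax":0,"ay":0,"az":0,"x":0,"y":0,"z":3,"grip":0},{"ax":0,"ay":0,"az":0,"x":0,"y":0,"z":3,"grip":0}]}}

```text
clock: 17.15
tool_pos: [0.5622, -0.0099, 0.0811]
orientation: [-180.0, -0.0, 89.8]
contact_force: [-1.2, 0.2, 0.4]
gripper_width: -0.004
finger_force: 0.0
```

>>> {"op": "carry_out", "data": {"commands": [{"ax":0,"ay":0,"az":0,"x":0,"y":0,"z":1.5,"grip":0},{"ax":0,"ay":0,"az":0,"x":0,"y":0,"z":3,"grip":0},{"ax":0,"ay":0,"az":0,"x":0,"y":0,"z":3,"grip":0}]}}

```text
clock: 17.45
tool_pos: [0.5622, -0.0099, 0.078]
orientation: [-180.0, -0.0, 89.8]
contact_force: [0.3, -0.2, -0.2]
gripper_width: -0.0
finger_force: 0.0
```

>>> {"op": "carry_out", "data": {"commands": [{"ax":0,"ay":0,"az":0,"x":0,"y":0,"z":1.5,"grip":0},{"ax":0,"ay":0,"az":0,"x":0,"y":0,"z":3,"grip":0},{"ax":0,"ay":0,"az":0,"x":0,"y":0,"z":3,"grip":0}]}}

```text
clock: 17.75
tool_pos: [0.5626, -0.0096, 0.0759]
orientation: [180.0, -0.0, 89.8]
contact_force: [-1.2, 2.6, 6.4]
gripper_width: -0.0
finger_force: 3.4
```

Contact. I press on 1 mm at a time.

>>> {"op": "carry_out", "data": {"commands": [{"ax":0,"ay":0,"az":0,"x":0,"y":0,"z":1,"grip":0},{"ax":0,"ay":0,"az":0,"x":0,"y":0,"z":1,"grip":0}]}}

```text
clock: 17.95
tool_pos: [0.5627, -0.0094, 0.0751]
orientation: [179.9, -0.0, 89.8]
contact_force: [-3.2, 3.7, 9.4]
gripper_width: 0.001
finger_force: 4.7
```

>>> {"op": "carry_out", "data": {"commands": [{"ax":0,"ay":0,"az":0,"x":0,"y":0,"z":1,"grip":0},{"ax":0,"ay":0,"az":0,"x":0,"y":0,"z":1,"grip":0}]}}

```text
clock: 18.15
tool_pos: [0.5627, -0.0092, 0.0743]
orientation: [179.9, -0.1, 89.7]
contact_force: [-2.8, 6.1, 11.0]
gripper_width: -0.002
finger_force: 5.6
```

The pad swings forward as it tips, which drags the tips by 6 N. I follow it forward while pressing.

>>> {"op": "carry_out", "data": {"commands": [{"ax":0,"ay":0,"az":0,"x":1.5,"y":0,"z":0,"grip":0},{"ax":0,"ay":0,"az":0,"x":1.5,"y":0,"z":0,"grip":0}]}}

```text
clock: 18.35
tool_pos: [0.5628, -0.0087, 0.0742]
orientation: [179.9, 0.0, 89.8]
contact_force: [-2.5, -1.4, 9.4]
gripper_width: 0.006
finger_force: 4.6
```

>>> {"op": "carry_out", "data": {"commands": [{"ax":0,"ay":0,"az":0,"x":0.5,"y":0,"z":1,"grip":0},{"ax":0,"ay":0,"az":0,"x":0.5,"y":0,"z":1,"grip":0}]}}

```text
clock: 18.55
tool_pos: [0.5628, -0.0083, 0.073]
orientation: [179.9, 0.0, 89.8]
contact_force: [-1.4, -1.8, 6.3]
gripper_width: -0.002
finger_force: 2.8
```

Run:
```python
from h import *
viewer.get_image("scene"); print(readout.get_obs()["contact_force"], viewer.recognise("scene","knob_mid")[:1])
```

```text
[ 0.45002398 -0.78814795  0.34621195] [{'position': [164.8, 186.1], 'confidence': 0.71}]
```

Run:
```python
from h import *
for i in range(2):
    viewer.get_image("scene"); r=viewer.recognise("scene","knob_mid")[:1]; print(readout.get_obs()["contact_force"],readout.get_obs()["tool_pos"],r)
```

```text
[0.77356476 0.16042877 1.99574809] [ 0.56248956 -0.00799905  0.07238521] [{'position': [177.1, 190.6], 'confidence': 0.7}]
[-0.24336333 -0.27837492  1.60701335] [ 0.56245766 -0.00794938  0.07229919] [{'position': [170.8, 185.9], 'confidence': 0.73}]
```

Run:
```python
from h import *
c=viewer.get_image("scene")[:,:,::-1]
for n,a in(("rest",cv2.imread("pics/scene2.png")),("drawn",cv2.imread("pics/scene7.png")),("now",c)):
    b=(a[172:198,150:186].max(2)<45); ys,xs=np.where(b); print(n,b.sum(),xs.mean()+150,ys.mean()+172)
print(readout.get_obs()["contact_force"])
```

```text
rest 67 174.91044776119404 186.67164179104478
drawn 68 160.0441176470588 182.7058823529412
now 49 177.0 188.14285714285714
[0.54205826 0.76551171 1.1767499 ]
```

It fired: the knob is back at its rest pixel position. I raise the tool.

>>> {"op": "carry_out", "data": {"commands": [{"ax":0,"ay":0,"az":0,"x":0,"y":0,"z":-20,"grip":0},{"ax":0,"ay":0,"az":0,"x":0,"y":0,"z":-60,"grip":0},{"ax":0,"ay":0,"az":0,"x":-40,"y":0,"z":-100,"grip":0},{"ax":0,"ay":0,"az":0,"x":-80,"y":0,"z":-120,"grip":0},{"ax":0,"ay":0,"az":0,"x":-80,"y":0,"z":-120,"grip":0},{"ax":0,"ay":0,"az":0,"x":-80,"y":0,"z":-120,"grip":0},{"ax":0,"ay":0,"az":0,"x":-80,"y":0,"z":-120,"grip":0},{"ax":0,"ay":0,"az":0,"x":-80,"y":0,"z":-120,"grip":0}]}}

```text
clock: 19.7
tool_pos: [0.5615, -0.0869, 0.1913]
orientation: [-179.9, -0.0, 89.8]
contact_force: [0.6, -0.2, 0.6]
gripper_width: 0.001
finger_force: 0.0
```

Run:
```python
from h import *
from fit import v,w
c=shot("scene","pics/scene10.png")[:,:,::-1]
for n,a in(("rest",cv2.imread("pics/scene2.png")),("now",c)):
    b=(a[172:198,150:186].max(2)<45); ys,xs=np.where(b); print(n,b.sum(),xs.mean()+150,ys.mean()+172)
# grey profile along tube axis, punch x 45..115 mm, before (scene0) and now
X=np.arange(.04,.121,.003); p=proj("scene",w(np.c_[X,0*X,0*X+.073],v)).astype(np.float32)
for n,a in(("s0",cv2.imread("pics/scene0.png")),("now",c.copy())):
    g=cv2.cvtColor(a,cv2.COLOR_BGR2GRAY); print(n,cv2.remap(g,p[:,0].copy(),p[:,1].copy(),1).ravel().tolist())
print(p[[0,-1]])
print(readout.get_obs()["contact_force"])
```

```text
rest 67 174.91044776119404 186.67164179104478
now 50 173.92000000000002 187.08
s0 [95, 94, 122, 166, 177, 171, 154, 149, 165, 171, 173, 175, 178, 179, 184, 198, 203, 201, 196, 193, 196, 204, 206, 205, 204, 206, 204]
now [79, 82, 125, 172, 180, 161, 125, 108, 113, 117, 123, 132, 136, 137, 137, 141, 157, 184, 198, 199, 203, 211, 213, 212, 212, 213, 211]
[[239.85187 202.13402]
 [267.7775  209.30374]]
[-0.12977785  0.42337403 -0.41108888]
```

The arm's shadow falls on the tube, so I move clear and compare with the first picture.

>>> {"op": "carry_out", "data": {"commands": [{"ax":0,"ay":0,"az":0,"x":-50,"y":0,"z":-40,"grip":0},{"ax":0,"ay":0,"az":0,"x":-100,"y":0,"z":-40,"grip":0},{"ax":0,"ay":0,"az":0,"x":-150,"y":0,"z":-40,"grip":0},{"ax":0,"ay":0,"az":0,"x":-200,"y":0,"z":-40,"grip":0},{"ax":0,"ay":0,"az":0,"x":-250,"y":0,"z":-40,"grip":0},{"ax":0,"ay":0,"az":0,"x":-250,"y":0,"z":-40,"grip":0},{"ax":0,"ay":0,"az":0,"x":-250,"y":0,"z":-40,"grip":0}]}}

```text
clock: 20.45
tool_pos: [0.5606, -0.3388, 0.2312]
orientation: [-179.9, -0.0, 89.7]
contact_force: [0.1, 1.3, 0.0]
gripper_width: -0.0
finger_force: 0.0
```

Run:
```python
from h import *
from fit import v,w
X=np.arange(.04,.121,.003)
for cn in("scene","top"):
    c=shot(cn,f"pics/{cn}11.png")[:,:,::-1].copy()
    p=proj(cn,w(np.c_[X,0*X,0*X+.073],v)).astype(np.float32)
    for n,a in(("before",cv2.imread(f"pics/{cn}0.png")),("now",c)):
        g=cv2.cvtColor(a,cv2.COLOR_BGR2GRAY); print(cn,n,cv2.remap(g,p[:,0].copy(),p[:,1].copy(),1).ravel().tolist())
a=cv2.imread("pics/scene0.png");c=cv2.imread("pics/scene11.png")
for n,a in(("rest",a),("now",c)):
    b=(a[172:198,150:186].max(2)<45); ys,xs=np.where(b); print(n,b.sum(),xs.mean()+150,ys.mean()+172)
```

```text
scene before [95, 94, 122, 166, 177, 171, 154, 149, 165, 171, 173, 175, 178, 179, 184, 198, 203, 201, 196, 193, 196, 204, 206, 205, 204, 206, 204]
scene now [99, 99, 129, 173, 183, 173, 147, 140, 156, 160, 165, 172, 176, 178, 182, 184, 187, 192, 198, 198, 202, 209, 212, 211, 211, 212, 211]
top before [91, 69, 62, 64, 105, 128, 122, 106, 91, 119, 119, 119, 121, 123, 126, 127, 129, 143, 141, 129, 126, 135, 141, 140, 140, 140, 140]
top now [101, 78, 68, 69, 118, 143, 127, 103, 92, 96, 108, 99, 123, 133, 132, 134, 137, 139, 140, 142, 142, 152, 158, 156, 156, 157, 156]
rest 62 174.51612903225805 186.80645161290323
now 82 174.79268292682926 186.40243902439025
```

The striker is back at rest (174.8 against 174.5 px). In both views the cap's front has moved about 8 mm and the bright gap before the shoulder is gone, so I hand in.

```bash
python3 -c "
from h import *
print(ticket.job_done())"
```

```text
the job is handed in; nothing more can be done
None
```

The striker was cocked onto the sear, released and fired with a gentle press on the pad; the last pictures show the cap driven up to the shoulder, though they can't confirm the 1.8 mm limit, and the job is handed in with no verdict returned.

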